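# Load matching vials and unlatch a sample carrier

## Task

Pair the two sample vials with the two carriers in the blue docking block: stand each vial upright, right down in the well of the carrier that has the colour of its cap. Then pinch the two side catches of the white carrier together, lift it with its vial level out of the block until its underside is at least 12 cm above the table, and finish while still holding it there by the pinched catches. The black carrier and its vial stay seated in the block, and the timer, rubber stopper and beaker are left where they are.

Things in the scene. Friction and masses are not known exactly. Their poses are not given: they have to be found in the camera images.
- docking_block: blue docking block fixed on the table, 162 (x) x 100 (y) x 26 mm high. Origin: centre of its underside, z up. Two bays, their centres at x = -45 and +45 mm on its x axis, hold the two carriers (either way round); the carriers' catches face its +y and -y sides. Its top, 26 mm above the table, is the highest thing beside a catch.
- white_carrier: loose grey holder with white rim band and two white catches, 48 (x) x 38 (y) x 38 mm, 0.14 kg. Origin: centre of underside, z up. In its bay (20 mm deep) its underside is 6 mm above the table, axes parallel to the block's. Catches: upright white ribbed plates at its +y and -y sides, 22 mm wide, 60 mm across their outer faces at rest, tops 56 mm above the underside
- black_carrier: loose grey holder with black rim band and two black catches, 48 (x) x 38 (y) x 38 mm, 0.14 kg. Origin: centre of underside, z up. In its bay (20 mm deep) its underside is 6 mm above the table, axes parallel to the block's. Catches: upright black ribbed plates at its +y and -y sides, 22 mm wide, 60 mm across their outer faces at rest, tops 56 mm above the underside
- white_well (a point): centre of the floor of the white carrier's open rectangular well, 35 (x) x 34 (y) mm, 26 mm deep, 12 mm above the carrier's underside; the rim is 44 mm above the table while docked
- black_well (a point): centre of the floor of the black carrier's open rectangular well, 35 (x) x 34 (y) mm, 26 mm deep, 12 mm above the carrier's underside; the rim is 44 mm above the table while docked
- white_catch_left (a joint): white carrier's +y catch: 0 = sprung out, latched (carrier then lifts only 2 mm); 0.0065 m = pinched fully in, 47 mm across both, and the carrier lifts straight out and can be carried by them. Spring 2 N at first, 4.6 N fully in; its hook clears the block at 0.003 to 0.0045 m (the carrier has 1.5 mm play in its bay)
- white_catch_right (a joint): the same for the white carrier's -y catch
- white_vial: glass sample vial with WHITE screw cap and tan contents, 28 mm diameter up to 54 mm, cap 22 mm diameter above that to 60 mm; standing loose on the table; 0.028 kg. Origin: centre of its underside, z up. Seated in a well it stands 34 mm out of the rim.
- black_vial: the same vial with a BLACK screw cap and tan contents; 28 mm diameter, 60 mm high. Origin: centre of its underside, z up. Beyond the vials and to their right stands a tall fixed evaporator (x over 0.43, y from 0.02 to -0.48 m): draw the arm back before swinging past it.
- timer: white bench timer, 58 x 62 x 16 mm, lying on the table; leave alone. Origin: centre of its underside.
- rubber_stopper: black rubber stopper, 31 mm diameter, 28 mm high; leave alone. Origin: centre of its underside.
- beaker: small glass beaker, 56 mm diameter, 70 mm high; leave alone. Origin: centre of its underside.

How it is judged:
By the outcome, as a careful person would: the job done as asked, in the order asked, and still so for the second after the job is handed in, while the arm keeps its last pose, push and grip.
It also fails if it takes over 72 s, if anything falls off the work surface, if the arm or the gripper's body presses on something with over 40 N, if the wrist force passes 120 N, or if a joint passes its speed limit or range.

## Robot

A 6-joint arm with a two-finger parallel gripper is mounted at the origin on a cart in front of the work surface, level with it; the furniture and walls round the work are solid. World frame = base frame: x ahead of the robot, y to its left, z up, the work surface at z = 0. Lengths are in m, angles in rad, forces in N, time in s.
With the tool pointing down it reaches from about 0.35 to 0.875 m from the base axis. Payload 15.5 kg.
Tool frame: the origin (TCP) lies on the centre line of the jaws, within the pads' length; the fingertips stand 22 mm ahead of it and the grasp point (between the pads) lies 3 mm ahead of it (ctrl.tip_reach is the distance from the TCP to the fingertips, in m); z points along the fingers, y is the line along which they close (so a half turn about z gives the same grasp; the last joint's range is limited). The gripper opens to 85 mm and grips with 20 to 120 N. Pads are 22 mm wide; open, the fingers measure 114 mm over their backs; the gripper's body (76 mm by 85 mm) begins 54 mm behind the grasp point. The pads swing forward as they close: fully open they stand 13 mm farther back than shut.
Start: joints at [-1.208, 0.494, 1.345, -0, 1.302, -0.096], TCP at [0.276, -0.561, 0.253] pointing down, gripper open.
Joint ranges: [-2.91, 2.91], [-0.82, 2.16], [0.22, 2.67], [-1.22, 4.37], [0.12, 2.79], [-3.08, 3.08]. Speed limits (rad/s): [1.89, 1.89, 2.57, 3.01, 3.01, 3.01].

## Interface

Orientations are given as a 3x3 rotation matrix whose columns are the frame's x, y, z axes.
In Python, from rig import ctrl, optics gives the robot as it stands. The module is installed in compiled form; this text tells all that it offers.
- The arm moves only by the tool apply_moves, never from a script. Its arguments are lists of equal length, an entry for each row: "translation": the shift along the tool's x, y, z in units of 25 mm (1.0 is 25 mm), a list of three; "turn": the turn, a rotation vector about the tool's x, y, z in units of 6 degrees (1.0 is 6 degrees), a list of three; "hand": the opening, from -1 (shut) to 1 (fully open). A call has 1 to 12 rows; each row shifts and turns the commanded pose from where the row before left it, along the tool's axes as they then stand; what a row does not reach is not made up. A row lasts 1/8 s, in which the tool goes at most 62.5 mm and 10.7 degrees, less where a joint would pass 70% of its speed; a pose out of reach is approached as far as the arm can. A call is refused whole if a number of a shift passes 1 or a number of a turn 1, either way. A call with a gripper value outside its range is refused whole. The fingers move at their own pace and stop on an object; the grip force is fixed at half the most. Time passes only in rows, so rows that do not move let the fingers close. It gives the time, the measured TCP pose, the force, the opening and the grip force at its end, in the units of the state.
- ctrl.state(): the state, without advancing time (a new reading comes with each control period).
- optics.get_image(name): name is "scene" or "top"; returns the picture (480x640x3 uint8, red, green, blue); there is no depth.
- optics.camera_params(name): a dict with "intrinsics" (3x3 intrinsics, pixels), "R" (3x3) and "t" (3): a world point X has camera coordinates R X + t. Camera axes: x right, y down, z forward; pixel columns grow to the right and rows downward; lengths in m; the calibration is good to about 2 mm. A picture is of the moment at which its call begins. camera_params takes no time and is no camera call.
- ctrl.hand_in(): hands the job in; it is judged then, once.
The state is a dict: "time": time; "qpos": joint angles; "joint_velocities": joint speeds; "tau": joint torques, N m; "tcp_pos": TCP position; "eef_rot": TCP orientation; "force": force on the tool from outside, world axes, zero at the start; "torque": the same for the moment, N m; "width": opening from 0.0 (shut) to 1.0 (fully open); "grip_force": force on a finger pad.
Only numpy, scipy, OpenCV 4.12 (cv2) and the standard library are available. Lean on these libraries where they do the work, as an engineer would, in place of code of your own. Each camera call takes 0.05 s, during which the arm holds its last target. There are 200 camera calls.

## Working session

There is one attempt and no reset: what is moved stays moved. The work goes in short steps, Python scripts to look and compute and a tool call to move; the robot and the scene stay as the last step left them, time stands still between calls to the robot, and variables do not carry over. Pictures are saved under pics/ and viewed, at most 10 in all, crops included, and the job is handed in when it is done.

Besides the shell and the picture viewer there is one more tool, called by a JSON object that holds its "op" and its "data", one argument or row to a line. apply_moves: Moves the arm, as the interface text tells. Its arguments: {"type":"object","properties":{"translation":{"type":"array"},"turn":{"type":"array"},"hand":{"type":"array"}},"required":["translation","turn","hand"]}

```bash
mkdir -p pics
python3 - <<'E'
from rig import ctrl, optics
import cv2
for n in("scene","top"):
    cv2.imwrite(f"pics/{n}0.png",optics.get_image(n)[:,:,::-1])
    p=optics.camera_params(n); print(n,p["intrinsics"],p["R"],p["t"], -p["R"].T@p["t"])
s=ctrl.state(); print(s["time"],s["tcp_pos"],s["eef_rot"].round(3),s["width"],ctrl.tip_reach)
E
```

```text
scene [[435.46283409   0.         320.78918273]
 [  0.         435.46283409 241.84065967]
 [  0.           0.           1.        ]] [[-0.42002611 -0.90744378  0.01112912]
 [-0.53827752  0.23924039 -0.80809736]
 [ 0.73064039 -0.34541255 -0.58894379]] [0.40142573 0.29166848 0.52878776] [-0.06074582  0.47714233  0.54265529]
top [[581.7710736    0.         314.92864344]
 [  0.         581.7710736  232.79541925]
 [  0.           0.           1.        ]] [[-0.00227311 -0.99997986 -0.00592513]
 [-0.98966487  0.00309914 -0.14336609]
 [ 0.14338157  0.00553801 -0.98965199]] [0.17873055 0.55129947 0.99597431] [0.40320363 0.17150268 1.06576461]
0.1 [ 0.27613669 -0.56035708  0.25277058] [[ 0.897  0.442 -0.   ]
 [ 0.442 -0.897  0.001]
 [ 0.    -0.001 -1.   ]] 1.003336988609474 0.022
```

View pics/scene0.png

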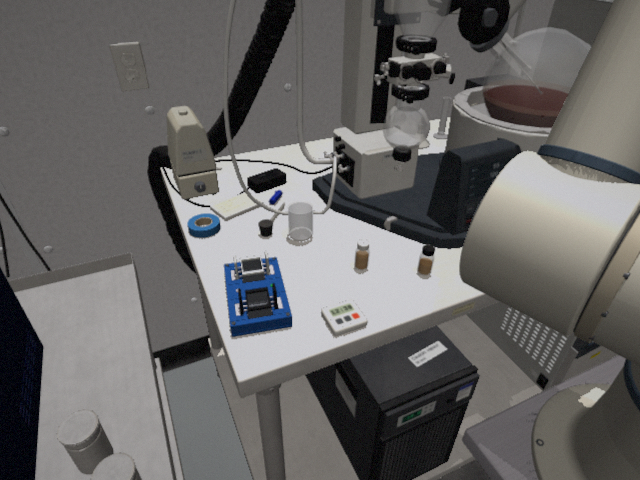

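View pics/top0.png

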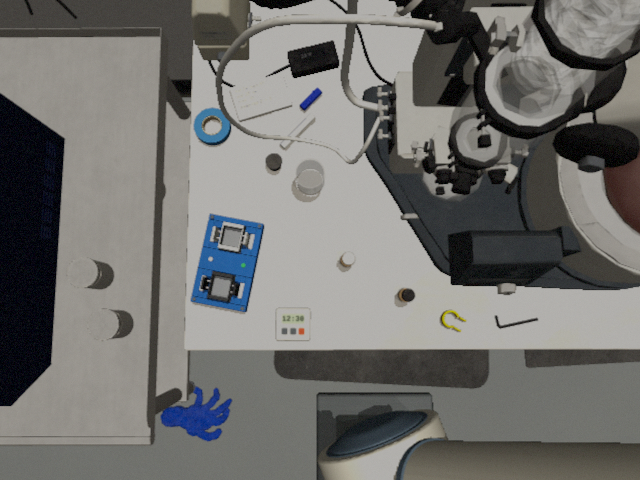

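The top view shows the block at about (228,262), with the white carrier at (232,237) and the black at (219,287). The white vial is at (347,259) and the black at (406,295). The timer is at (293,324), the beaker at (310,180) and the stopper at (273,162).

```bash
cat > h.py <<'E'
import numpy as np, cv2
from rig import ctrl, optics
def ray(n,uv,z):
    p=optics.camera_params(n);K,R,t=p["intrinsics"],p["R"],p["t"]
    c=-R.T@t; d=R.T@np.linalg.inv(K)@np.array([uv[0],uv[1],1.])
    return c+d*(z-c[2])/d[2]
def proj(n,X):
    p=optics.camera_params(n); q=p["intrinsics"]@(p["R"]@np.asarray(X)+p["t"]); return q[:2]/q[2]
def two(a,b):
    A=[];B=[]
    for n,uv in(("top",a),("scene",b)):
        p=optics.camera_params(n);P=p["intrinsics"]@np.c_[p["R"],p["t"]]
        A.append(P)
    X=cv2.triangulatePoints(A[0],A[1],np.float64(a),np.float64(b)).ravel();return X[:3]/X[3]
E
python3 - <<'E'
from h import *
t=cv2.imread("pics/top0.png");s=cv2.imread("pics/scene0.png")
hsv=cv2.cvtColor(t,cv2.COLOR_BGR2HSV)
m=cv2.inRange(hsv,(100,120,60),(125,255,255));m[:, :185]=0;m[:205]=0;m[320:]=0;m[:,280:]=0
m=cv2.morphologyEx(m,cv2.MORPH_CLOSE,np.ones((3,3)))
c=max(cv2.findContours(m,cv2.RETR_EXTERNAL,cv2.CHAIN_APPROX_NONE)[0],key=cv2.contourArea)
W=np.array([ray("top",p,0.026)[:2] for p in c[:,0]],np.float32)
r=cv2.minAreaRect(W);print("block",r);print(cv2.boxPoints(r).round(4))
print(cv2.approxPolyDP(cv2.convexHull(c),4,True)[:,0].tolist())
a=cv2.resize(t[205:320,185:300],None,fx=5,fy=5,interpolation=cv2.INTER_CUBIC)
b=cv2.resize(t[240:315,330:430],None,fx=5.75,fy=5.75,interpolation=cv2.INTER_CUBIC)
h=290
v=cv2.resize(s[235:285,345:445],None,fx=4,fy=4,interpolation=cv2.INTER_CUBIC)
w=cv2.resize(s[250:340,215:300],None,fx=4,fy=4,interpolation=cv2.INTER_CUBIC)
cv2.imwrite("pics/a.png",a)
C=np.zeros((600,800,3),np.uint8)
C[:300,:400]=cv2.resize(b,(400,300));C[:200,400:800]=v;C[230:590,420:760]=w
cv2.imwrite("pics/b.png",C)
E
```

```text
block ((0.501185417175293, 0.3345741331577301), (0.10016397386789322, 0.15981635451316833), 78.93438720703125)
[[0.4132 0.3008]
 [0.57   0.2701]
 [0.5892 0.3684]
 [0.4324 0.3991]]
[[210, 214], [263, 226], [245, 311], [191, 300]]
```

View pics/a.png

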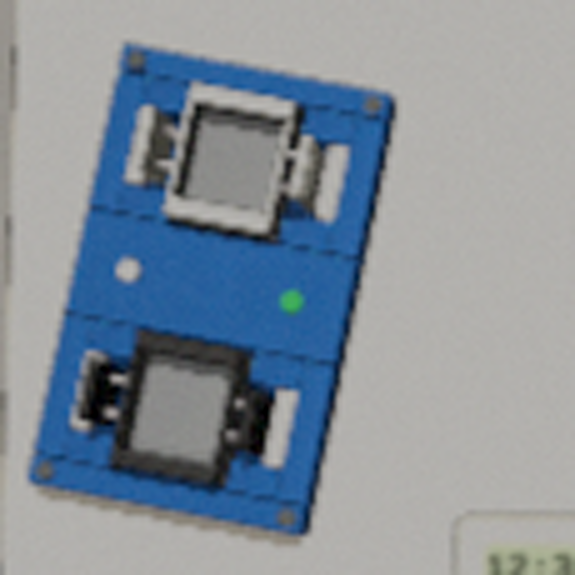

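View pics/b.png

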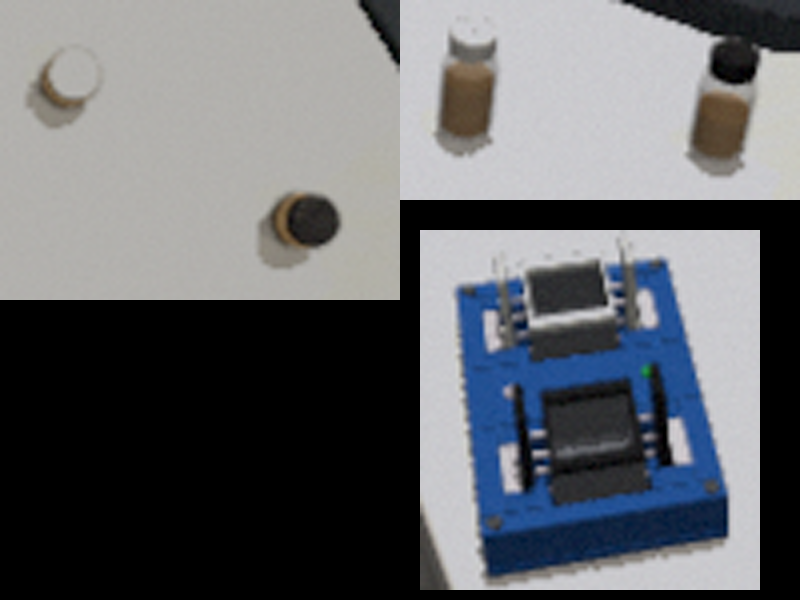

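The crops show both carriers in the block with their catches on its long sides: white at the far end, black at the near end. Both vials stand upright, with the white cap centred at about (349,258) and the black at about (408,295) in the top view.

Run:
```python
from h import *
t=cv2.imread("pics/top0.png")
g=cv2.cvtColor(t,cv2.COLOR_BGR2GRAY)
for n,(x,y),(lo,hi) in(("white",(349,258),(215,256)),("black",(408,295),(0,60))):
    r=t[y-14:y+14,x-14:x+14]; gg=g[y-14:y+14,x-14:x+14]
    m=cv2.inRange(gg,lo,hi)
    k,l,st,ce=cv2.connectedComponentsWithStats(m); i=1+np.argmax(st[1:,4]); c=ce[i]+[x-14,y-14]
    print(n,st[i],c,ray("top",c,0.06), "gray max",gg.max())
print(two((349,258.2),(363.4,242.5)),two((408.2,295),(428.9,247.5)))
o=np.array([185,205])
for n,q in(("whiteC",[(191,83),(300,106),(275,238),(165,215)]),("blackC",[(137,332),(250,353),(222,487),(112,467)])):
    P=np.array([ray("top",np.array(p)/5+o,0.044) for p in q]);print(n,P.mean(0),P.round(3)[:,:2].tolist())
for n,p in(("beaker",(310,180)),("timer",(293,324))):print(n,ray("top",p,0.03))
# hole pairs: slots
print(ray("top",np.array((125,45))/5+o,.026),ray("top",np.array((395,100))/5+o,.026),ray("top",np.array((307,535))/5+o,.026),ray("top",np.array((30,483))/5+o,.026))
```

```text
Traceback (most recent call last):
ValueError: attempt to get argmax of an empty sequence
```

Run:
```python
from h import *
t=cv2.imread("pics/top0.png")
g=cv2.cvtColor(t,cv2.COLOR_BGR2GRAY)
print(np.median(g[330:345,350:400]))
for n,(x,y),(lo,hi) in(("white",(349,258),(192,256)),("black",(408,295),(0,60))):
    gg=g[y-14:y+14,x-14:x+14]; print(gg.max())
    m=cv2.inRange(gg,lo,hi)
    k,l,st,ce=cv2.connectedComponentsWithStats(m)
    if k<2: continue
    i=1+np.argmax(st[1:,4]); c=ce[i]+[x-14,y-14]
    print(n,st[i],c,ray("top",c,0.06))
print(two((349,258.2),(363.4,242.5)),two((408.2,295),(428.9,247.5)))
o=np.array([185,205])
for n,q in(("whiteC",[(191,83),(300,106),(275,238),(165,215)]),("blackC",[(137,332),(250,353),(222,487),(112,467)])):
    P=np.array([ray("top",np.array(p)/5+o,0.044) for p in q]);print(n,P.mean(0),P.round(3)[:,:2].tolist())
for n,p in(("beaker",(310,180)),("timer",(293,324))):print(n,ray("top",p,0.03))
P=np.array([ray("top",np.array(p)/5+o,.026) for p in [(125,45),(395,100),(307,535),(30,483)]]);print(P,P.mean(0))
```

```text
176.0
179
179
black [  8   9  12  11 116] [407.5        294.86206897] [0.44063576 0.01827371 0.06      ]
[0.50490464 0.11881131 0.05804225] [0.44056124 0.01718784 0.05950143]
whiteC [0.5440636  0.32517736 0.044     ] [[0.572, 0.341], [0.563, 0.302], [0.516, 0.31], [0.525, 0.349]]
blackC [0.45592379 0.34198224 0.044     ] [[0.483, 0.358], [0.476, 0.318], [0.429, 0.327], [0.436, 0.365]]
beaker [0.65054673 0.18606289 0.03      ]
timer [0.39124507 0.2162495  0.03      ]
[[0.5889385  0.36783656 0.026     ]
 [0.56839432 0.26949065 0.026     ]
 [0.41239267 0.29909328 0.026     ]
 [0.43094251 0.39791752 0.026     ]] [0.500167  0.3335845 0.026    ]
```

{"op": "apply_moves", "data": {
  "translation": [
    [0,0,0],
    [0,0,0],
    [0,0,0],
    [0,0,0],
    [0,0,0],
    [0,0,0],
    [0,0,0],
    [0,0,0],
    [0,0,0],
    [0.97,-0.04,0],
    [0.97,-0.04,0],
    [0.97,-0.04,0]
  ],
  "turn": [
    [0,0,-0.98],
    [0,0,-0.98],
    [0,0,-0.98],
    [0,0,-0.98],
    [0,0,-0.98],
    [0,0,-0.98],
    [0,0,-0.98],
    [0,0,-0.98],
    [0,0,-0.94],
    [0,0,0],
    [0,0,0],
    [0,0,0]
  ],
  "hand": [1,1,1,1,1,1,1,1,1,1,1,1]
}}

```text
time: 1.6
tcp_pos: [0.2872, -0.4878, 0.253]
eef_rot: [[0.192, 0.981, -0.0], [0.981, -0.192, 0.001], [0.001, -0.0, -1.0]]
force: [0.3, -0.3, 0.5]
width: 0.999
grip_force: 0.0
```

{"op": "apply_moves", "data": {
  "translation": [
    [0.97,-0.04,0],
    [0.97,-0.04,0],
    [0.97,-0.04,0],
    [0.97,-0.04,0],
    [0.97,-0.04,0],
    [0.97,-0.04,0],
    [0.97,-0.04,0],
    [0.97,-0.04,0],
    [0.97,-0.04,0],
    [0.97,-0.04,0],
    [0.97,-0.04,0],
    [0.97,-0.04,0]
  ],
  "turn": [
    [0,0,0],
    [0,0,0],
    [0,0,0],
    [0,0,0],
    [0,0,0],
    [0,0,0],
    [0,0,0],
    [0,0,0],
    [0,0,0],
    [0,0,0],
    [0,0,0],
    [0,0,0]
  ],
  "hand": [1,1,1,1,1,1,1,1,1,1,1,1]
}}

```text
time: 3.1
tcp_pos: [0.3315, -0.1994, 0.2533]
eef_rot: [[0.192, 0.981, 0.0], [0.981, -0.192, -0.0], [-0.0, 0.0, -1.0]]
force: [-0.5, -0.1, 0.0]
width: 1.003
grip_force: 0.0
```

{"op": "apply_moves", "data": {
  "translation": [
    [1,-0.04,0],
    [1,-0.04,0],
    [1,-0.04,0.3],
    [1,-0.04,0.3],
    [1,-0.04,0.3],
    [1,-0.04,0.4],
    [1,-0.04,0.4],
    [1,-0.04,0.4],
    [0,0,0]
  ],
  "turn": [
    [0,0,0],
    [0,0,0],
    [0,0,0],
    [0,0,0],
    [0,0,0],
    [0,0,0],
    [0,0,0],
    [0,0,0],
    [0,0,0]
  ],
  "hand": [1,1,1,1,1,1,1,1,1]
}}

```text
time: 4.22
tcp_pos: [0.3615, -0.0015, 0.2003]
eef_rot: [[0.19, 0.982, -0.001], [0.982, -0.19, 0.0], [0.0, -0.001, -1.0]]
force: [0.2, 0.3, -0.1]
width: 1.002
grip_force: 0.0
```

{"op": "apply_moves", "data": {
  "translation": [
    [0.27,0.59,0.64],
    [0.27,0.59,0.64],
    [0.27,0.59,0.64],
    [0.27,0.59,0.64],
    [0.27,0.59,0.64],
    [0,0,0.66],
    [0,0,0.66],
    [0,0,0.66],
    [0,0,0.66],
    [0,0,0]
  ],
  "turn": [
    [0,0,0],
    [0,0,0],
    [0,0,0],
    [0,0,0],
    [0,0,0],
    [0,0,0],
    [0,0,0],
    [0,0,0],
    [0,0,0],
    [0,0,0]
  ],
  "hand": [1,1,1,1,1,1,1,1,1,1]
}}

```text
time: 5.48
tcp_pos: [0.4405, 0.0157, 0.0544]
eef_rot: [[0.193, 0.981, -0.001], [0.981, -0.193, 0.0], [-0.0, -0.001, -1.0]]
force: [0.3, -0.4, 0.4]
width: 1.005
grip_force: 0.0
```

Run:
```python
from h import *
t=optics.get_image("top")[:,:,::-1];s=optics.get_image("scene")[:,:,::-1]
C=np.zeros((400,800,3),np.uint8)
C[:,:400]=cv2.resize(t[245:345,358:458],(400,400));C[:,400:]=cv2.resize(s[200:300,380:480],(400,400))
cv2.imwrite("pics/c.png",C)
```

```text
(no output)
```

View pics/c.png

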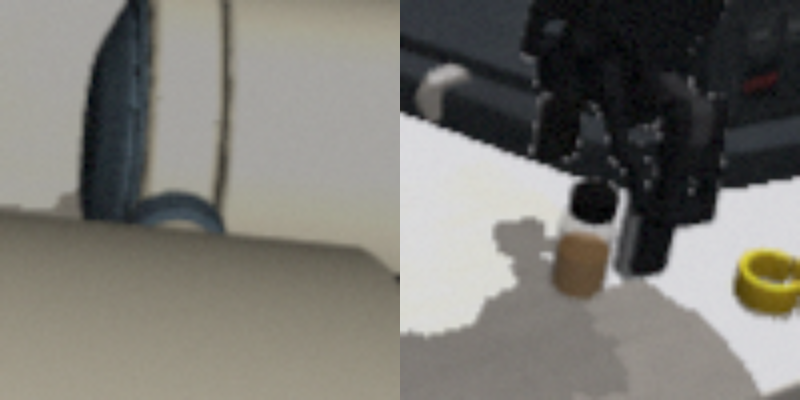

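The gripper straddles the black vial: fingertips at about (555,160) and (640,270) in the crop, vial at (585,235), off by about 2 mm in y. I'll correct that and close.

{"op": "apply_moves", "data": {
  "translation": [
    [0.08,0,0],
    [0,0,0],
    [0,0,0],
    [0,0,0],
    [0,0,0],
    [0,0,0],
    [0,0,0],
    [0,0,0]
  ],
  "turn": [
    [0,0,0],
    [0,0,0],
    [0,0,0],
    [0,0,0],
    [0,0,0],
    [0,0,0],
    [0,0,0],
    [0,0,0]
  ],
  "hand": [1,0.5,0,-0.5,-1,-1,-1,-1]
}}

```text
time: 6.58
tcp_pos: [0.4416, 0.0179, 0.0551]
eef_rot: [[0.192, 0.981, 0.001], [0.981, -0.192, -0.0], [0.0, 0.001, -1.0]]
force: [-0.6, 0.1, 9.2]
width: 0.281
grip_force: 58.3
```

Run:
```python
from h import *
s=ctrl.state();print(s["width"]*85,s["grip_force"],s["tcp_pos"],s["force"])
```

```text
23.842806300683534 58.33296188910708 [0.44159982 0.01786584 0.05507953] [-0.57066547  0.13041332  9.17008301]
```

{"op": "apply_moves", "data": {
  "translation": [
    [0,0,-0.85],
    [0,0,-0.85],
    [0,0,-0.85],
    [0,0,-0.85],
    [1,-0.15,0],
    [1,-0.15,0],
    [1,-0.15,0],
    [1,-0.15,0]
  ],
  "turn": [
    [0,0,0],
    [0,0,0],
    [0,0,0],
    [0,0,0],
    [0,0,0],
    [0,0,0],
    [0,0,0],
    [0,0,0]
  ],
  "hand": [-1,-1,-1,-1,-1,-1,-1,-1]
}}

```text
time: 7.58
tcp_pos: [0.4457, 0.1197, 0.1398]
eef_rot: [[0.192, 0.981, -0.0], [0.981, -0.192, -0.0], [-0.0, -0.0, -1.0]]
force: [-0.0, -0.2, -0.0]
width: 0.279
grip_force: 59.3
```

Run:
```python
from h import *
s=optics.get_image("scene")[:,:,::-1];st=ctrl.state()
P=np.array(st["tcp_pos"]);print(P,st["force"],st["width"])
u=proj("scene",P).astype(int);print(u,proj("scene",P-[0,0,.055]))
x,y=u-[50,40];C=s[y:y+100,x:x+100]
cv2.imwrite("pics/d.png",cv2.resize(C,(500,500)));print(x,y)
```

```text
[0.44594537 0.12177843 0.13981884] [-0.32318202 -0.33985442 -0.66931862] 0.2813982822637696
[383 222] [380.49226657 248.81778361]
333 182
```

View pics/d.png

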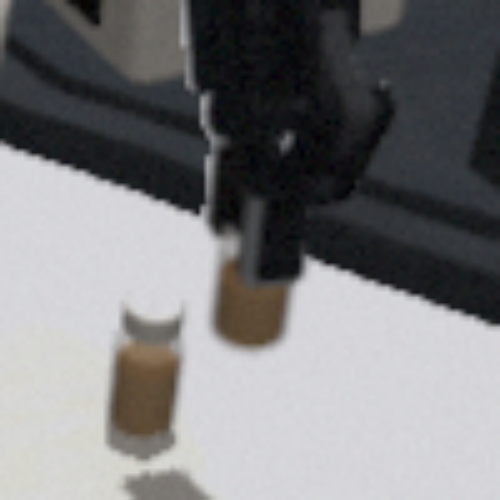

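The black vial is held upright, clear of the table. It sits about 2 mm toward tool −x of the pads' centre, so I'll compensate and check above the well.

{"op": "apply_moves", "data": {
  "translation": [
    [0.98,-0.14,0],
    [0.98,-0.14,0],
    [0.98,-0.14,0],
    [0.98,-0.14,0],
    [0.98,-0.14,0],
    [0.98,-0.14,0],
    [0.98,-0.14,0],
    [0.98,-0.14,0],
    [0.98,-0.14,0],
    [0,0,0.7],
    [0,0,0],
    [0,0,0]
  ],
  "turn": [
    [0,0,0],
    [0,0,0],
    [0,0,0],
    [0,0,0],
    [0,0,0],
    [0,0,0],
    [0,0,0],
    [0,0,0],
    [0,0,0],
    [0,0,0],
    [0,0,0],
    [0,0,0]
  ],
  "hand": [-1,-1,-1,-1,-1,-1,-1,-1,-1,-1,-1,-1]
}}

```text
time: 9.12
tcp_pos: [0.4574, 0.3411, 0.1226]
eef_rot: [[0.193, 0.981, -0.0], [0.981, -0.193, -0.0], [-0.0, -0.0, -1.0]]
force: [0.3, -0.3, 0.4]
width: 0.274
grip_force: 59.3
```

Run:
```python
from h import *
s=optics.get_image("scene")[:,:,::-1];st=ctrl.state()
P=np.array(st["tcp_pos"]);print(P,st["force"],st["width"])
x,y=215,200;C=s[y:y+140,x:x+110]
cv2.imwrite("pics/e.png",cv2.resize(C,None,fx=4,fy=4,interpolation=cv2.INTER_CUBIC))
b=P-[0,0,.055]
print("tcp",proj("scene",P),"base",(proj("scene",b)-[x,y])*4)
for c in((.4565,.3428,.044),(.4565,.3428,.018)):print((proj("scene",c)-[x,y])*4)
```

```text
[0.45756388 0.34114193 0.12275628] [-0.04723481  0.92679783  0.20823279] 0.27790195688913716
tcp [256.75204766 259.82160474] base [177.2595775  345.73862212]
[178.38136705 391.52188376]
[182.80526055 436.74760383]
```

View pics/e.png

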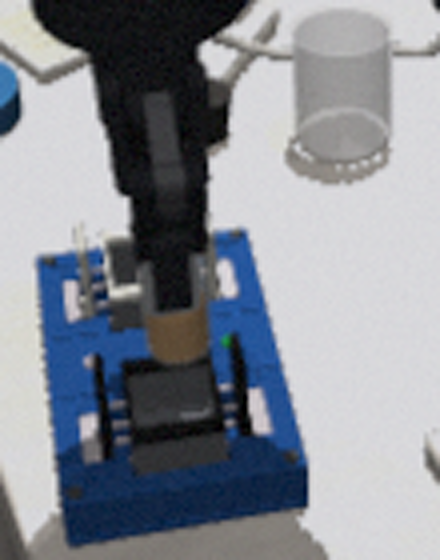

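Run:
```python
from h import *
v=np.array([.192,.981,0]);u=np.array([.981,-.192,0])
def q(X):return ((proj("scene",X)-[215,200])*4).round(0)
for n,c in(("B",np.array([.4565,.3428,0])),("W",np.array([.545,.3255,0]))):
    print(n,"catch tops",q(c+v*.0285+[0,0,.062]),q(c-v*.0285+[0,0,.062]))
    print("rim",[q(c+a*.024*u+b*.019*v+[0,0,.044]).tolist() for a,b in((-1,1),(-1,-1),(1,-1),(1,1))])
c=np.array([.5005,.334,.026])
print("block",[q(c+a*.081*u+b*.05*v).tolist() for a,b in((-1,1),(-1,-1),(1,-1),(1,1))])
```

```text
B catch tops [105. 370.] [245. 348.]
rim [[139.0, 440.0], [233.0, 424.0], [216.0, 346.0], [126.0, 360.0]]
W catch tops [ 85. 235.] [213. 217.]
rim [[116.0, 297.0], [202.0, 284.0], [188.0, 220.0], [106.0, 231.0]]
block [[68.0, 506.0], [316.0, 464.0], [252.0, 226.0], [41.0, 255.0]]
```

The vial hangs above the black well, base at about (177,346) in the crop and well centre at about (175,393). The block appears about 1–2 mm further to +y than the top camera gave, so I'll shift +y by 2.5 mm and go down.

{"op": "apply_moves", "data": {
  "translation": [
    [0.1,-0.03,0],
    [0,0,0.34],
    [0,0,0.34],
    [0,0,0.34],
    [0,0,0.34],
    [0,0,0.34],
    [0,0,0]
  ],
  "turn": [
    [0,0,0],
    [0,0,0],
    [0,0,0],
    [0,0,0],
    [0,0,0],
    [0,0,0],
    [0,0,0]
  ],
  "hand": [-1,-1,-1,-1,-1,-1,-1]
}}

```text
time: 10.05
tcp_pos: [0.4568, 0.3437, 0.079]
eef_rot: [[0.192, 0.981, -0.001], [0.981, -0.192, -0.001], [-0.001, -0.001, -1.0]]
force: [0.1, 0.2, -0.9]
width: 0.281
grip_force: 59.3
```

{"op": "apply_moves", "data": {
  "translation": [
    [0,0,0.11],
    [0,0,0.1],
    [0,0,0]
  ],
  "turn": [
    [0,0,0],
    [0,0,0],
    [0,0,0]
  ],
  "hand": [-1,-1,-1]
}}

```text
time: 10.42
tcp_pos: [0.4571, 0.3439, 0.0745]
eef_rot: [[0.192, 0.981, -0.0], [0.981, -0.192, -0.0], [-0.0, -0.0, -1.0]]
force: [-0.0, -0.2, -1.7]
width: 0.284
grip_force: 59.3
```

{"op": "apply_moves", "data": {
  "translation": [
    [0,0,0],
    [0,0,0],
    [0,0,0],
    [0,0,0],
    [0,0,-0.5],
    [0,0,-0.8],
    [0,0,-0.8],
    [0,0,-0.8]
  ],
  "turn": [
    [0,0,0],
    [0,0,0],
    [0,0,0],
    [0,0,0],
    [0,0,0],
    [0,0,0],
    [0,0,0],
    [0,0,0]
  ],
  "hand": [-0.2,0,0.1,0.1,0.1,0.1,0.1,0.1]
}}

```text
time: 11.42
tcp_pos: [0.4572, 0.344, 0.1486]
eef_rot: [[0.192, 0.981, 0.001], [0.981, -0.192, 0.0], [0.0, 0.0, -1.0]]
force: [-0.4, -0.5, 0.5]
width: 0.549
grip_force: 0.0
```

{"op": "apply_moves", "data": {
  "translation": [
    [-0.94,0.4,0],
    [-0.94,0.4,0],
    [-0.94,0.4,0],
    [-0.94,0.4,0],
    [-0.94,0.4,0],
    [-0.95,0.4,0],
    [-0.95,0.4,0],
    [-0.95,0.4,0],
    [-0.95,0.4,0],
    [0,0,0.4],
    [0,0,0],
    [0,0,0]
  ],
  "turn": [
    [0,0,0],
    [0,0,0],
    [0,0,0],
    [0,0,0],
    [0,0,0],
    [0,0,0],
    [0,0,0],
    [0,0,0],
    [0,0,0],
    [0,0,0],
    [0,0,0],
    [0,0,0]
  ],
  "hand": [0.3,0.6,1,1,1,1,1,1,1,1,1,1]
}}

```text
time: 12.92
tcp_pos: [0.5044, 0.1188, 0.1372]
eef_rot: [[0.192, 0.981, -0.0], [0.981, -0.192, 0.0], [0.0, -0.0, -1.0]]
force: [-0.4, -0.2, -1.0]
width: 1.002
grip_force: 0.0
```

Run:
```python
from h import *
s=optics.get_image("scene")[:,:,::-1];t=optics.get_image("top")[:,:,::-1];st=ctrl.state()
P=np.array(st["tcp_pos"]);print(P,st["force"],st["width"])
C=np.zeros((440,800,3),np.uint8)
C[:,:400]=cv2.resize(s[190:300,313:413],(400,440),interpolation=cv2.INTER_CUBIC)
C[:,400:]=cv2.resize(s[225:335,215:315],(400,440),interpolation=cv2.INTER_CUBIC)
cv2.imwrite("pics/f.png",C)
b=np.array([P[0],P[1],0])
for z in(0.0,.054,.06):print((proj("scene",b+[0,0,z])-[313,190])*4)
```

```text
[0.50450517 0.11871403 0.13723209] [-0.6171479   0.24646891  0.55753183] 0.9982865714944343
[197.520667   306.02051318]
[205.20650032 217.64703672]
[206.0972354  207.40516022]
```

View pics/f.png

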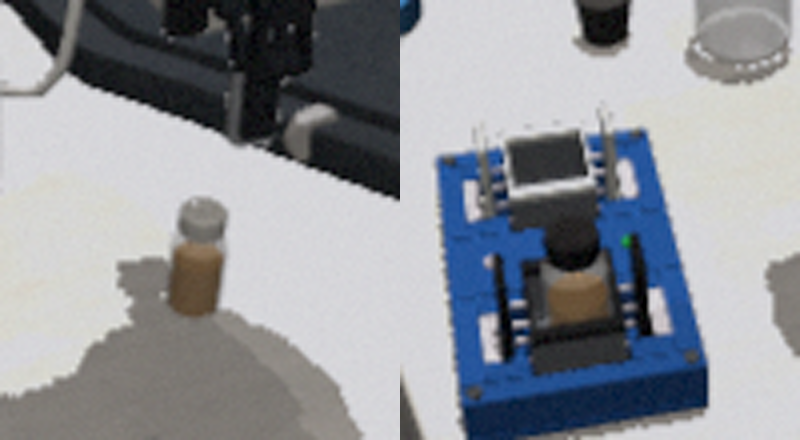

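The black vial stands seated and upright in the black well. The white vial is under the gripper to within about 1 mm (cap at about (203,207), predicted (206,207)).

{"op": "apply_moves", "data": {
  "translation": [
    [0.03,0,0.65],
    [0,0,0.65],
    [0,0,0.7],
    [0,0,0.65],
    [0,0,0.65],
    [0,0,0],
    [0,0,0],
    [0,0,0],
    [0,0,0],
    [0,0,0],
    [0,0,0],
    [0,0,0]
  ],
  "turn": [
    [0,0,0],
    [0,0,0],
    [0,0,0],
    [0,0,0],
    [0,0,0],
    [0,0,0],
    [0,0,0],
    [0,0,0],
    [0,0,0],
    [0,0,0],
    [0,0,0],
    [0,0,0]
  ],
  "hand": [1,1,1,1,1,1,0.5,0,-0.5,-1,-1,-1]
}}

```text
time: 14.52
tcp_pos: [0.5051, 0.1189, 0.0551]
eef_rot: [[0.192, 0.981, 0.001], [0.981, -0.192, 0.0], [0.0, 0.001, -1.0]]
force: [-1.5, 0.5, 9.6]
width: 0.281
grip_force: 58.3
```

{"op": "apply_moves", "data": {
  "translation": [
    [0,0,-0.85],
    [0,0,-0.85],
    [0,0,-0.85],
    [0,0,-0.85],
    [0.94,0,0],
    [0.94,0,0],
    [0.94,0,0],
    [0.94,0,0],
    [0.94,0,0],
    [0.94,0,0],
    [0.94,0,0],
    [0.94,0,0]
  ],
  "turn": [
    [0,0,0],
    [0,0,0],
    [0,0,0],
    [0,0,0],
    [0,0,0],
    [0,0,0],
    [0,0,0],
    [0,0,0],
    [0,0,0],
    [0,0,0],
    [0,0,0],
    [0,0,0]
  ],
  "hand": [-1,-1,-1,-1,-1,-1,-1,-1,-1,-1,-1,-1]
}}

```text
time: 16.02
tcp_pos: [0.5411, 0.3048, 0.1395]
eef_rot: [[0.192, 0.981, -0.0], [0.981, -0.192, -0.0], [-0.0, -0.0, -1.0]]
force: [-0.3, 0.5, -0.4]
width: 0.283
grip_force: 59.2
```

{"op": "apply_moves", "data": {
  "translation": [
    [0.93,-0.02,0],
    [0,0,0],
    [0,0,0.35],
    [0,0,0.35],
    [0,0,0]
  ],
  "turn": [
    [0,0,0],
    [0,0,0],
    [0,0,0],
    [0,0,0],
    [0,0,0]
  ],
  "hand": [-1,-1,-1,-1,-1]
}}

```text
time: 16.65
tcp_pos: [0.5443, 0.3255, 0.121]
eef_rot: [[0.193, 0.981, -0.002], [0.981, -0.193, -0.001], [-0.001, -0.002, -1.0]]
force: [-0.1, 0.2, 0.4]
width: 0.28
grip_force: 59.2
```

Run:
```python
from h import *
s=optics.get_image("scene")[:,:,::-1];st=ctrl.state()
P=np.array(st["tcp_pos"]);print(P,st["force"],st["width"])
x,y=215,190;C=s[y:y+140,x:x+110]
cv2.imwrite("pics/g.png",cv2.resize(C,None,fx=4,fy=4,interpolation=cv2.INTER_CUBIC))
print("base",(proj("scene",P-[0,0,.055])-[x,y])*4,(proj("scene",(.5453,.3265,.044))-[x,y])*4)
```

```text
[0.54461693 0.32573321 0.12150801] [ 0.77014926  0.53554504 -0.93927533] 0.2778412090317084
base [148.57792428 258.37369417] [150.55128387 297.27324675]
```

View pics/g.png

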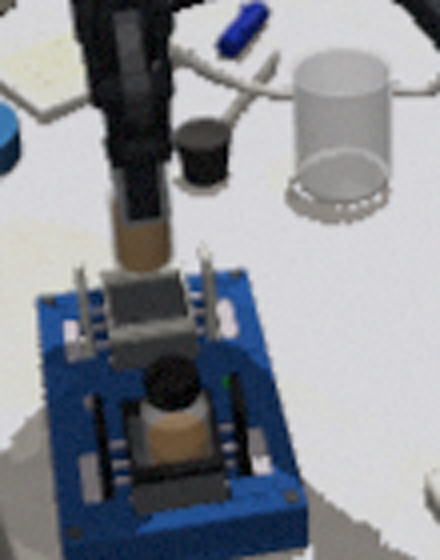

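The white vial hangs above the white well: base at about (142,258), well centre at about (148,300). That is within about 1 mm once the vial's lead in +y is counted. Going down.

{"op": "apply_moves", "data": {
  "translation": [
    [-0.02,0.03,0],
    [0,0,0.33],
    [0,0,0.33],
    [0,0,0.33],
    [0,0,0.33],
    [0,0,0.33],
    [0,0,0]
  ],
  "turn": [
    [0,0,0],
    [0,0,0],
    [0,0,0],
    [0,0,0],
    [0,0,0],
    [0,0,0],
    [0,0,0]
  ],
  "hand": [-1,-1,-1,-1,-1,-1,-1]
}}

```text
time: 17.58
tcp_pos: [0.5451, 0.3255, 0.08]
eef_rot: [[0.192, 0.981, -0.001], [0.981, -0.192, -0.001], [-0.001, -0.001, -1.0]]
force: [0.7, -0.6, -0.1]
width: 0.279
grip_force: 59.2
```

{"op": "apply_moves", "data": {
  "translation": [
    [0,0,0.11],
    [0,0,0.11],
    [0,0,0],
    [0,0,0],
    [0,0,0],
    [0,0,0],
    [0,0,0],
    [0,0,-0.6],
    [0,0,-0.9],
    [0,0,-0.9],
    [0,0,-0.9],
    [0,0,0]
  ],
  "turn": [
    [0,0,0],
    [0,0,0],
    [0,0,0],
    [0,0,0],
    [0,0,0],
    [0,0,0],
    [0,0,0],
    [0,0,0],
    [0,0,0],
    [0,0,0],
    [0,0,0],
    [0,0,0]
  ],
  "hand": [-1,-1,-1,-0.2,0,0.1,0.1,0.1,0.1,0.1,0.1,0.1]
}}

```text
time: 19.08
tcp_pos: [0.5465, 0.3261, 0.1604]
eef_rot: [[0.192, 0.981, 0.004], [0.981, -0.192, 0.002], [0.002, 0.003, -1.0]]
force: [-0.1, 0.4, -0.1]
width: 0.55
grip_force: 0.0
```

{"op": "apply_moves", "data": {
  "translation": [
    [0,0,0],
    [0,0,0],
    [0,0,0],
    [0,0,0],
    [0,0,0],
    [0,0,0],
    [0,0,0],
    [0,0,0],
    [0,0,0],
    [0,0,0],
    [0,0,0],
    [0,0,0]
  ],
  "turn": [
    [0,0,-1],
    [0,0,-1],
    [0,0,-1],
    [0,0,-1],
    [0,0,-1],
    [0,0,-1],
    [0,0,-1],
    [0,0,-1],
    [0,0,-1],
    [0,0,-1],
    [0,0,-1],
    [0,0,-1]
  ],
  "hand": [0.5,1,1,1,1,1,1,1,1,1,1,1]
}}

```text
time: 20.58
tcp_pos: [0.5452, 0.3255, 0.1574]
eef_rot: [[-0.876, 0.483, -0.001], [0.483, 0.876, -0.0], [0.0, -0.001, -1.0]]
force: [-0.4, 0.1, 0.5]
width: 1.002
grip_force: 0.0
```

{"op": "apply_moves", "data": {
  "translation": [
    [0,0,0],
    [0,0,0],
    [0,0,0],
    [0,0,0],
    [0,0,0]
  ],
  "turn": [
    [0,0,-1],
    [0,0,-1],
    [0,0,-1],
    [0,0,0],
    [0,0,0]
  ],
  "hand": [1,1,1,1,1]
}}

```text
time: 21.2
tcp_pos: [0.5454, 0.3256, 0.1576]
eef_rot: [[-0.981, 0.195, -0.0], [0.195, 0.981, -0.0], [0.0, -0.0, -1.0]]
force: [-0.3, -0.5, -0.0]
width: 1.0
grip_force: 0.0
```

Run:
```python
from h import *
s=optics.get_image("scene")[:,:,::-1];st=ctrl.state()
print(st["tcp_pos"],st["qpos"].round(2))
x,y=205,190;C=s[y:y+140,x:x+120]
cv2.imwrite("pics/i.png",cv2.resize(C,None,fx=4,fy=4,interpolation=cv2.INTER_CUBIC))
```

```text
[0.54541371 0.32557985 0.1576755 ] [ 0.44  0.61  1.42  0.    1.11 -0.93]
```

View pics/i.png

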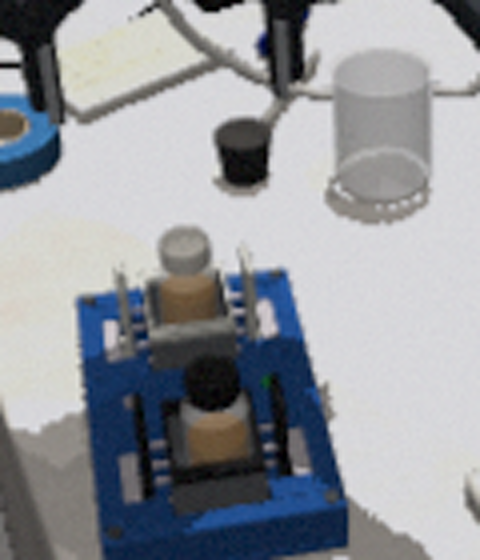

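Both vials stand upright in the wells of their own colours. In the crop the white catch tops are at about (122,268) and (247,252), and the open fingertips at about (50,120) and (287,92). Next I'll compare those to centre the pinch.

Run:
```python
from h import *
v=np.array([.192,.981,0]);P=np.array(ctrl.state()["tcp_pos"])
q=lambda X:((proj("scene",X)-[205,190])*4).round(1)
b=np.array([P[0],P[1],0])
for z,w in((.149,.049),(.062,.0285)):
    print(z,q(b+v*w+[0,0,z]),q(b-v*w+[0,0,z]))
print(q(b+v*.001+[0,0,.062])-q(b+[0,0,.062]))
```

```text
0.149 [ 52.7 115.1] [288.5  87.1]
0.062 [124.8 274.1] [252.6 256.5]
[-2.3  0.3]
```

{"op": "apply_moves", "data": {
  "translation": [
    [0,0.03,0.6],
    [0,0,0.6],
    [0,0,0.6],
    [0,0,0.6],
    [0,0,0.6],
    [0,0,0.6],
    [0,0,0.58],
    [0,0,0],
    [0,0,0]
  ],
  "turn": [
    [0,0,0],
    [0,0,0],
    [0,0,0],
    [0,0,0],
    [0,0,0],
    [0,0,0],
    [0,0,0],
    [0,0,0],
    [0,0,0]
  ],
  "hand": [1,1,1,1,1,1,1,1,1]
}}

```text
time: 22.38
tcp_pos: [0.5458, 0.3264, 0.0536]
eef_rot: [[-0.981, 0.192, 0.0], [0.192, 0.981, 0.0], [-0.0, 0.0, -1.0]]
force: [0.5, 0.3, 0.3]
width: 1.007
grip_force: 0.0
```

{"op": "apply_moves", "data": {
  "translation": [
    [0,0,0],
    [0,0,0],
    [0,0,0],
    [0,0,0],
    [0,0,0],
    [0,0,0],
    [0,0,0]
  ],
  "turn": [
    [0,0,0],
    [0,0,0],
    [0,0,0],
    [0,0,0],
    [0,0,0],
    [0,0,0],
    [0,0,0]
  ],
  "hand": [0.7,0.5,0.3,0.1,-0.2,-0.6,-1]
}}

```text
time: 23.25
tcp_pos: [0.5461, 0.3267, 0.0551]
eef_rot: [[-0.981, 0.192, 0.002], [0.192, 0.981, 0.001], [-0.002, 0.001, -1.0]]
force: [-6.0, -2.5, 27.7]
width: 0.493
grip_force: 57.8
```

The catches read fully pinched (width consistent with 47 mm). Lifting gently first.

{"op": "apply_moves", "data": {
  "translation": [
    [0,0,-0.1],
    [0,0,-0.2],
    [0,0,-0.2],
    [0,0,-0.2],
    [0,0,-0.2],
    [0,0,-0.2],
    [0,0,-0.3],
    [0,0,0]
  ],
  "turn": [
    [0,0,0],
    [0,0,0],
    [0,0,0],
    [0,0,0],
    [0,0,0],
    [0,0,0],
    [0,0,0],
    [0,0,0]
  ],
  "hand": [-1,-1,-1,-1,-1,-1,-1,-1]
}}

```text
time: 24.25
tcp_pos: [0.546, 0.3265, 0.089]
eef_rot: [[-0.981, 0.192, 0.001], [0.192, 0.981, 0.0], [-0.001, 0.001, -1.0]]
force: [0.2, -0.3, -2.4]
width: 0.482
grip_force: 61.0
```

{"op": "apply_moves", "data": {
  "translation": [
    [0,0,-0.3],
    [0,0,-0.5],
    [0,0,-0.6],
    [0,0,-0.6],
    [0,0,-0.6],
    [0,0,-0.6],
    [0,0,-0.6],
    [0,0,-0.5],
    [0,0,-0.3],
    [0,0,0],
    [0,0,0],
    [0,0,0]
  ],
  "turn": [
    [0,0,0],
    [0,0,0],
    [0,0,0],
    [0,0,0],
    [0,0,0],
    [0,0,0],
    [0,0,0],
    [0,0,0],
    [0,0,0],
    [0,0,0],
    [0,0,0],
    [0,0,0]
  ],
  "hand": [-1,-1,-1,-1,-1,-1,-1,-1,-1,-1,-1,-1]
}}

```text
time: 25.75
tcp_pos: [0.5454, 0.3263, 0.2027]
eef_rot: [[-0.981, 0.192, -0.001], [0.192, 0.981, -0.0], [0.001, -0.001, -1.0]]
force: [-0.6, 0.1, -2.5]
width: 0.482
grip_force: 61.0
```

Run:
```python
from h import *
s=optics.get_image("scene")[:,:,::-1];st=ctrl.state();P=np.array(st["tcp_pos"])
print(P,st["force"],st["width"],st["grip_force"])
v=np.array([.192,.981,0]);u=np.array([.981,-.192,0]);dz=P[2]-.0545
for n,z in(("rim",.044),("under",.006)):
    print(n,[proj("scene",[P[0],P[1],z+dz]+a*.024*u+b*.019*v).round(0).tolist() for a,b in((-1,1),(-1,-1))])
# edges of dark/grey pixels down the carrier's near face, and whether the bay is empty
c=proj("scene",[P[0],P[1],.025+dz]-.024*u).astype(int)
print(c,cv2.cvtColor(s,cv2.COLOR_BGR2GRAY)[c[1]-45:c[1]+45:2,c[0]].tolist())
for k in(-8,8):print(k,cv2.cvtColor(s,cv2.COLOR_BGR2GRAY)[c[1]-10:c[1]+30,c[0]+k].tolist())
cv2.imwrite("pics/j.png",s)
```

```text
[0.54546364 0.32626115 0.20280673] [ 0.47537372  0.10919456 -1.61283648] 0.48019567630779253 61.02420687675476
rim [[235.0, 201.0], [259.0, 199.0]]
under [[237.0, 222.0], [261.0, 219.0]]
[247 210] [215, 214, 216, 215, 136, 134, 132, 100, 99, 97, 160, 125, 105, 86, 86, 79, 79, 128, 119, 55, 51, 51, 46, 51, 50, 52, 53, 44, 190, 215, 217, 217, 215, 214, 216, 216, 215, 215, 214, 217, 218, 218, 216, 215, 217]
-8 [125, 131, 114, 84, 61, 52, 49, 48, 48, 50, 51, 50, 49, 50, 45, 58, 55, 54, 53, 49, 53, 103, 190, 215, 216, 218, 215, 214, 214, 218, 216, 218, 216, 216, 216, 215, 215, 214, 218, 217]
8 [119, 93, 62, 48, 54, 46, 50, 48, 51, 52, 51, 45, 44, 50, 48, 53, 48, 47, 51, 74, 183, 217, 214, 216, 214, 217, 216, 213, 216, 216, 216, 217, 218, 216, 216, 217, 218, 216, 217, 218]
```

The carrier's lower edge lies where predicted (rows 221 and 219.5), level, with its underside about 15 cm above the table. The force reading matches the weight of carrier plus vial.

```bash
python3 -c "
from rig import ctrl
print(ctrl.hand_in())"
```

```text
the job is handed in; nothing more can be done
None
```

I handed the job in: both vials are seated in the carriers of their cap colour, and the white carrier is held level by its pinched catches with its underside about 15 cm above the table; I didn't re-check the black carrier after the lift, and no verdict came back.

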